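Press the tube carousel onto the bench mixer's square drive

ROBOT

A 6-joint arm with a two-finger parallel gripper is mounted at the origin on the work surface. World frame = base frame: x ahead of the robot, y to its left, z up, the work surface at z = 0. Lengths are in m, angles in degrees, forces in N, time in s.
With the tool pointing down it reaches from about 0.225 to 0.725 m from the base axis. Payload 3.1 kg.
Tool frame: the origin (TCP) lies at the very end of the fingers, on their centre line; the grasp point (between the pads) lies 19 mm behind it; z points along the fingers, y is the direction in which the jaws open and shut (so a half turn about z gives the same grasp; the last joint's range is limited). The gripper opens to 85 mm and grips with 20 to 120 N. Pads are 22 mm wide; open, the fingers measure 114 mm over their backs; the gripper's body (76 mm by 85 mm) begins 54 mm behind the grasp point. The pads swing forward as they close: fully open they stand 13 mm farther back than shut.
Start: joints at [65.329, 2.75, 5.684, 92.934, 0, 82.678], TCP at [0.157, 0.501, 0.193] pointing down, gripper open.
Joint ranges: [-166.93, 166.93], [-56.73, 111.36], [-69.38, 81.34], [-121.58, 131.49], [-85.45, 84.26], [-180, 180]. Speed limits (degrees/s): [159.86, 159.86, 180, 180, 180, 180].

INTERFACE

Orientations are given as a 3x3 rotation matrix whose columns are the frame's x, y, z axes.
In Python, from plant import robot, cams gives the robot as it stands.
- The arm moves only by the tool carry_out, never from a script. Its argument "plan" is a list that holds one entry, the list of rows, each a list of 5 numbers: the shift along the tool's x, y, z as a fraction of full scale, then the turn about the tool's z as a fraction of full scale, then the gripper's target within -1 to 1 (shut at 1, half-way at 0, fully open at -1). In form: [[[dx, dy, dz, roll, jaw], ...]]. A call has 1 to 8 rows; each row is the pose to reach, as a shift and turn from the pose commanded when the call began, along the tool's axes at that moment, turning the shorter way round; what a row does not reach only later rows make up. Full scale, the value 1, is 300 mm for a shift and 360 degrees for a turn. A row lasts 1/12 s, in which the tool goes at most 41.7 mm and 7.16 degrees, less where a joint would pass 70% of its speed; a pose out of reach is approached as far as the arm can. A call with a number of a shift or a turn outside -1 to 1 is refused whole. A call with a gripper value outside its range is refused whole. The fingers move at their own pace and stop on an object; "newtons" is the grip in N (left out, the last holds). Time passes only in rows, so rows that repeat a pose let the fingers close. It gives the time, the measured TCP pose, the force and the opening at its end, in the units of the state.
- robot.get_obs(): the state, without advancing time (a new reading comes with each control period).
- cams.capture(name): name is "scene" or "side" or "wrist"; returns a dict with "pixels" (384x512x3 uint8, blue, green, red), "depth" (384x512 float32, m along the optical axis (not along the pixel's ray), 0 where there is no reading), "K" (3x3 intrinsics, pixels), "dist_coeffs" ([k1, k2, p1, p2, k3] as OpenCV has them; the pictures are not rectified), "R" (3x3) and "t" (3): a world point X has camera coordinates R X + t; the wrist camera has in their place "T_tool_cam" (4x4, takes a point from camera to tool coordinates, whose origin is the TCP and whose axes are the flange's). Camera axes: x right, y down, z forward; pixel columns grow to the right and rows downward; lengths in m; the calibration is good to about 2 mm. A picture is of the moment at which its call begins: read the wrist's pose just before it.
- robot.sign_off(): hands the job in, once; it reports no verdict.
The state is a dict: "time": time; "joint_positions": joint angles; "qd": joint speeds; "tau": joint torques, N m; "eef_pos": TCP position; "tool_rot": TCP orientation; "contact_force": force on the tool from outside, world axes, zero at the start; "torque": the same for the moment, N m; "finger_gap": finger opening in m.
Only numpy, scipy, OpenCV 4.12 (cv2) and the standard library are available. Lean on these libraries where they do the work, as an engineer would, in place of code of your own. Each camera call takes 0.05 s, during which the arm holds its last target.

TASK

Get the bench mixer ready: fold its carrying bail right down to whichever side is free, then set the tube carousel from the blue tray onto the mixer's square drive and press it (do not drop it) fully home until the spring balls click. Leave the bail folded down, let go of everything, and do not disturb the bottle, petri dishes, canister or tip box.

Things in the scene. Friction and masses are not known exactly. Their poses are not given: they have to be found in the camera images.
- mixer: Bench mixer, fixed: white body 170 x 170 mm, 66 mm high, blue keypad on its front (-x) face, black round deck 124 mm across, 76.5 mm up. Origin: centre of its underside; x to its rear, y to its left, z up. Bail pivots on its front and rear faces, 50 mm up, at y = 0. It may stand left or right of the robot, turned up to 0.3 rad.
- drive (a point): Centre of the shoulder of the mixer's square drive (80 mm above the bench): the ring 60 mm across on which the carousel rests when fully home. A steel post 28 x 28 mm rises from it; this point's x and y axes are square to the post's faces, z up. The post stands at a varying angle to the mixer and turns only stiffly (0.6 N m). The carousel fits in any of four quarter turns.
- ball_a (a joint): Brass spring ball (6 mm radius) in the greased post's +x face, 10 mm above the shoulder, standing 3.5 mm proud. Value: how far it is pushed in, m; 0 = fully sprung out, at most 0.005. It needs about 4 N to start moving and 8.5 N at 2.3 mm.
- ball_b (a joint): The same in the post's -x face.
- bail (a joint): Angle of the carrying bail, rad: 0 = upright over the drive, in the way; positive = leaning to the mixer's -y side, negative = to its +y side; stops at +-1.42 (folded down). It starts nearly upright. A light hinge: it stays put near upright, but once pushed past about 0.5 it falls by its own weight to the stop unless something blocks it.
- bail_grip (a point): Middle of the bail's cross bar: a blue grip 18 mm thick, 100 mm long, along the mixer's x (this point's x axis), 150 mm from the pivot axis (200 mm above the bench when upright; 72 mm up and 148 mm out from the mixer's centre when folded). The bail is a steel wire hoop 8 mm thick, 184 mm wide, 0.15 kg.
- carousel: Tube carousel, 0.24-0.42 kg, loose, level in the blue tray at any yaw: aluminium disc 120 mm across, 50 mm high, with ten red and white caps (5 mm high) on top and a central black knob 26 x 26 mm square. Origin: centre of its underside; z up; x, y square to the knob's faces. Square socket below: 30.5 mm wide, 39 mm deep, parallel to the knob, 2 mm bevel at its mouth, a groove inside for the balls.
- tray: Blue fixed tray 280 x 280 mm, rim 18 mm high, walls and floor 6 mm thick, at the robot's other side. Origin: centre of its underside.
- canister: Bystander: white round canister with a red lid, 70 mm across and 165 mm high, 0.45 kg, loose in the tray beyond the carousel. Origin: centre of its underside.
- tip_box: Bystander: box of pipette tips with a red top plate, 85 x 105 mm (its x, y), 69 mm high with the tips, 0.35 kg, loose in the tray beyond the carousel. Origin: centre of its underside.
- bottle: Bystander: amber bottle, 64 mm across, 165 mm high, 0.5 kg, loose on the bench close to one side of the mixer, where it is in the way of the bail. Origin: centre of its underside.
- dishes: Bystander: two stacked petri dishes, 86 mm across, 28 mm high in all, 0.15 kg, loose on the bench at the mixer's other side; the folded bail passes above them. Origin: centre of the underside.
- drive_tip (a point): Centre of the top of the square drive post, 37.5 mm above the shoulder; axes as drive. The post's top 6 mm taper from 28 x 28 to 19 x 19 mm.
- knob_top (a point): Centre of the orange top of the carousel's knob, 98 mm above its underside; the knob spans 50 to 98 mm. Set on the drive, the carousel first rests on the balls, underside 12 to 15 mm above the shoulder; about 10 to 15 N straight down here then pushes it past them and it clicks home, underside on the shoulder (knob top 178 mm above the bench).
- ball_c (a joint): The same in the post's +y face.
- ball_d (a joint): The same in the post's -y face.
There are look-alikes about, which are no part of the job. Leave any yellow look-alike of the carousel alone. There is more than one size of the mixer; the job needs the larger.

How it is judged:
By the outcome, as a careful person would: the job done as asked, in the order asked, and still so for the second after the job is handed in, with the robot touching nothing.
It also fails if it takes over 67 s, if anything falls off the work surface, if the arm or the gripper's body presses on something with over 40 N, if the wrist force passes 120 N, or if a joint passes its speed limit or range.

## Working session

There is one attempt and no reset: what is moved stays moved. The work goes in short steps, Python scripts to look and compute and a tool call to move; the robot and the scene stay as the last step left them, time stands still between calls to the robot, and variables do not carry over. Pictures are saved under pics/ and viewed, and the job is handed in when it is done.

Besides the shell and the picture viewer there is one more tool, called after ">>>" as name(argument=value, ...), one argument or row to a line, values as JSON. carry_out: Moves the arm, as the interface text tells. Its arguments: {"type":"object","properties":{"plan":{"type":"array"},"newtons":{"type":"number"}},"required":["plan"]}

```bash
ls; mkdir -p pics; python3 - <<'E'
from plant import robot,cams
import cv2,numpy as np
print(robot.get_obs())
for n in ["scene","side","wrist"]:
    c=cams.capture(n); cv2.imwrite(f"pics/{n}0.png",c["pixels"]); np.savez(f"pics/{n}0.npz",**c)
    print(n,{k:c[k] for k in c if k not in("pixels","depth")})
E
```

```text
pics
{'time': 0.0, 'joint_positions': array([6.53271392e+01, 2.79311545e+00, 5.59028507e+00, 9.29304964e+01,
       1.28263394e-03, 8.26799074e+01]), 'qd': array([ 0.00159683,  0.14470201, -0.06837856,  0.02265285, -0.07732397,
        0.11919247]), 'tau': array([-6.60170754e-04, -3.38781774e+01,  3.20014000e+01,  2.03518895e-02,
       -3.95470988e-04, -2.77944707e-06]), 'eef_pos': array([0.15627986, 0.50048393, 0.19180358]), 'tool_rot': array([[-9.54486353e-01,  2.98252944e-01, -9.91713438e-04],
       [ 2.98254422e-01,  9.54484085e-01, -2.10520489e-03],
       [ 3.18691137e-04, -2.30517226e-03, -9.99997292e-01]]), 'contact_force': array([-0.06341519, -0.25258238, -0.71070878]), 'torque': array([-0.01216812, -0.02223709,  0.07627395]), 'finger_gap': 0.08572065243230631}
scene {'K': array([[446.11427498,   0.        , 253.92571845],
       [  0.        , 446.11427498, 192.20165755],
       [  0.        ,   0.        ,   1.        ]]), 'dist_coeffs': array([-0.17316728,  0.        ,  0.        ,  0.        ,  0.        ]), 'R': array([[ 0.04195686,  0.99893015,  0.01944683],
       [
[... 513 characters left out ...]
65973,  0.70156252, -0.70756113]]), 't': array([-0.46597136,  0.13468701,  0.99666503])}
wrist {'K': array([[265.83129732,   0.        , 256.03188584],
       [  0.        , 265.83129732, 193.53278925],
       [  0.        ,   0.        ,   1.        ]]), 'dist_coeffs': array([-0.05830944,  0.        ,  0.        ,  0.        ,  0.        ]), 'T_tool_cam': array([[-1.31803402e-03, -9.50648470e-01, -3.10267221e-01,
         7.95065250e-02],
       [ 9.99998978e-01, -1.08116758e-03, -9.35394852e-04,
         1.27001923e-04],
       [ 5.53780823e-04, -3.10268137e-01,  9.50648924e-01,
        -1.81665200e-01],
       [ 0.00000000e+00,  0.00000000e+00,  0.00000000e+00,
         1.00000000e+00]])}
```

View pics/scene0.png

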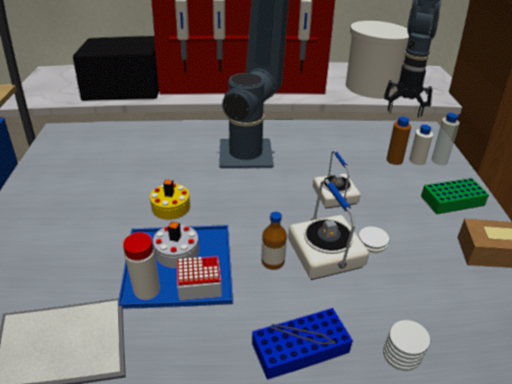

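View pics/side0.png

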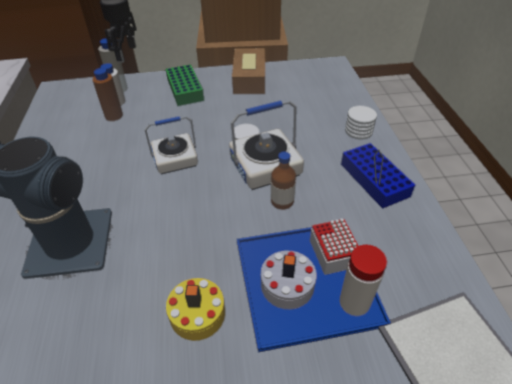

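View pics/wrist0.png

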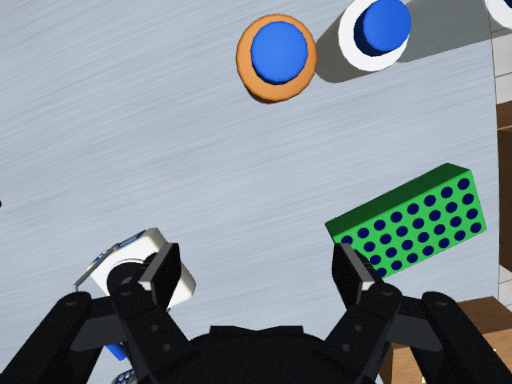

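The large mixer is at scene (330,245), on the robot's left. The bottle at (273,242) is on the mixer's -y side and the dishes at (373,239) are on its +y side, so +y is the free side. The silver carousel is in the tray at (176,243). The small mixer and the yellow carousel are look-alikes.

```bash
cat > h.py <<'E'
import numpy as np,cv2
def load(n): return dict(np.load(f"pics/{n}.npz"))
def pose(c,obs=None):
    if "R" in c: R,t=c["R"],c["t"]; return R.T,-R.T@t   # cam->world
    T=c["T_tool_cam"]; Rt=c["tr"]; p=c["tp"]
    return Rt@T[:3,:3],Rt@T[:3,3]+p
def rays(c,uv):
    uv=np.asarray(uv,float).reshape(-1,1,2)
    n=cv2.undistortPoints(uv,c["K"],c["dist_coeffs"]).reshape(-1,2)
    A,o=pose(c); return o,(np.c_[n,np.ones(len(n))]@A.T)
def plane(c,uv,z):
    o,d=rays(c,uv); return o+d*((z-o[2])/d[:,2])[:,None]
def bydepth(c,uv):
    uv=np.asarray(uv); o,d=rays(c,uv); z=c["depth"][uv[:,1].astype(int),uv[:,0].astype(int)]
    return o+d*z[:,None]
def cloud(c):
    h,w=c["depth"].shape; g=np.stack(np.meshgrid(np.arange(w),np.arange(h)),-1).reshape(-1,2)
    P=bydepth(c,g); P[c["depth"].ravel()==0]=np.nan; return P.reshape(h,w,3)
def tri(c1,u1,c2,u2):
    o1,d1=rays(c1,[u1]);o2,d2=rays(c2,[u2]);d1,d2=d1[0],d2[0]
    s=np.linalg.lstsq(np.c_[d1,-d2],o2-o1,rcond=None)[0]
    a=o1+s[0]*d1;b=o2+s[1]*d2; return (a+b)/2,np.linalg.norm(a-b)
def proj(c,X):
    A,o=pose(c); R=A.T; return cv2.projectPoints(np.asarray(X,float).reshape(-1,3),cv2.Rodrigues(R)[0],-R@o,c["K"],c["dist_coeffs"])[0].reshape(-1,2)
def snap(name,file):
    from plant import robot,cams
    o=robot.get_obs(); c=cams.capture(name)
    c["tr"]=o["tool_rot"];c["tp"]=o["eef_pos"]
    np.savez(f"pics/{file}.npz",**c); cv2.imwrite(f"pics/{file}.png",c["pixels"]); return c
E
python3 - <<'E'
from h import *
for n,(x,y,w,h),f in [("scene0",(270,140,130,150),4),("scene0",(110,170,130,140),4),("side0",(215,90,150,130),5),("side0",(230,210,170,140),4)]:
    im=cv2.imread(f"pics/{n}.png")[y:y+h,x:x+w]
    cv2.imwrite(f"pics/crop_{n}_{x}.png",cv2.resize(im,None,fx=f,fy=f,interpolation=cv2.INTER_CUBIC))
for n in ["scene0","side0"]:
    c=load(n);P=cloud(c);hsv=cv2.cvtColor(c["pixels"],cv2.COLOR_BGR2HSV)
    V=P.reshape(-1,3)
    # bench check
    m=(abs(P[...,2])<.01); print(n,"bench z",np.nanmedian(P[...,2][m]))
    # blue grip: blue & z>.15
    m=(hsv[...,0]>100)&(hsv[...,0]<130)&(hsv[...,1]>120)&(P[...,2]>.12)&(P[...,0]<1)&(P[...,0]>.1)
    k,l,s,ce=cv2.connectedComponentsWithStats(m.astype(np.uint8))
    for i in range(1,k):
        if s[i,4]>15: print("blue",s[i],ce[i],np.nanmedian(P[l==i],0),np.nanpercentile(P[l==i],[3,97],axis=0).round(3).tolist())
    # orange
    m=(hsv[...,0]>5)&(hsv[...,0]<16)&(hsv[...,1]>150)&(hsv[...,2]>150)&(P[...,2]>.07)&(P[...,2]<.13)
    k,l,s,ce=cv2.connectedComponentsWithStats(m.astype(np.uint8))
    for i in range(1,k):
        if s[i,4]>5: print("orange",s[i],ce[i],np.nanmedian(P[l==i],0))
    # blue tray
    m=(hsv[...,0]>100)&(hsv[...,0]<130)&(hsv[...,1]>120)&(P[...,2]<.03)&(P[...,2]>-.01)&(P[...,0]<1)&(P[...,1]<0)
    ys,xs=np.nonzero(m); Q=P[m]; print("tray",np.nanpercentile(Q,[1,99],axis=0).round(3).tolist(),cv2.minAreaRect(Q[:,:2].astype(np.float32)))
    # mixer deck-level points
    m=(P[...,2]>.063)&(P[...,2]<.070)&(P[...,0]>.25)&(P[...,1]>0)&(P[...,1]<.45)&(hsv[...,1]<60)&(hsv[...,2]>150)
    k,l,s,ce=cv2.connectedComponentsWithStats(m.astype(np.uint8))
    for i in range(1,k):
        if s[i,4]>60: print("white",s[i],cv2.minAreaRect(P[l==i][:,:2].astype(np.float32)))
E
```

```text
scene0 bench z -0.0011826105078577287
blue [335 152  11  13  47] [339.74468085 158.10638298] [0.2680256  0.28006488 0.14552758] [[0.235, 0.273, 0.141], [0.3, 0.288, 0.148]]
blue [327 183  23  27 183] [337.76502732 195.38797814] [0.53426329 0.213567   0.20513615] [[0.485, 0.197, 0.199], [0.579, 0.229, 0.208]]
blue [270 212  11  11  95] [275.24210526 216.70526316] [0.56357814 0.05771209 0.16267221] [[0.545, 0.047, 0.152], [0.572, 0.07, 0.165]]
orange [164 180   8   4  27] [167.62962963 181.44444444] [ 0.31574078 -0.23922665  0.09678445]
orange [169 222   9   6  37] [173.37837838 224.51351351] [ 0.52077298 -0.20107464  0.10328799]
tray [[-0.196, -1.014, -0.001], [0.711, -0.053, 0.02]] ((0.33242350816726685, -0.5319035053253174), (1.4511440992355347, 0.3857707381248474), 55.472713470458984)
white [331 216  20  13  77] ((0.4660276472568512, 0.26027292013168335), (0.06760750710964203, 0.03240448608994484), 45.53744125366211)
white [292 221  52  44 485] ((0.5450231432914734, 0.17161762714385986), (0.1600126028060913, 0.09442286938428879), 17.497838973999023)
white [347 234  20  24 200] ((0.
[... 732 characters left out ...]
] [0.5527892  0.0557136  0.16692167] [[0.541, 0.045, 0.162], [0.564, 0.072, 0.17]]
orange [285 256   9   8  63] [289.22222222 259.3968254 ] [ 0.51838586 -0.20055945  0.10615113]
orange [187 286  10   9  81] [191.45679012 289.88888889] [ 0.31410645 -0.23930419  0.09967975]
tray [[0.425, -0.338, 0.004], [0.705, -0.058, 0.022]] ((0.6374842524528503, -0.17051377892494202), (0.4286222755908966, 0.3230948746204376), 2.61702036857605)
white [267 129  36  36 236] ((0.591600775718689, 0.22047922015190125), (0.04223572835326195, 0.1640569418668747), 14.104491233825684)
white [236 135  43  41 448] ((0.4906582832336426, 0.19374686479568481), (0.08782673627138138, 0.1663660854101181), 20.962461471557617)
```

View pics/crop_scene0_270.png

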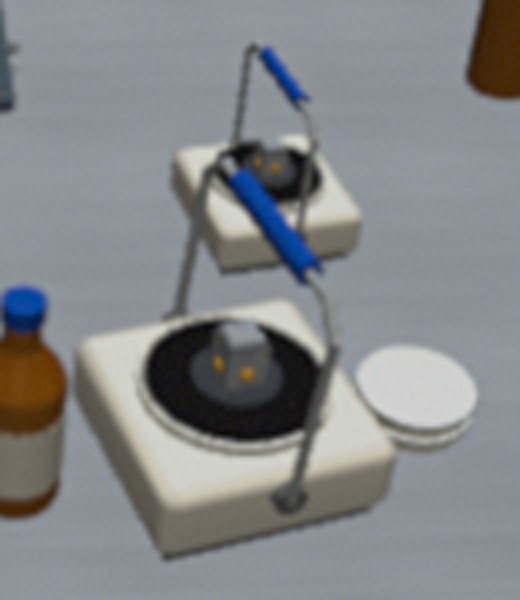

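View pics/crop_side0_215.png

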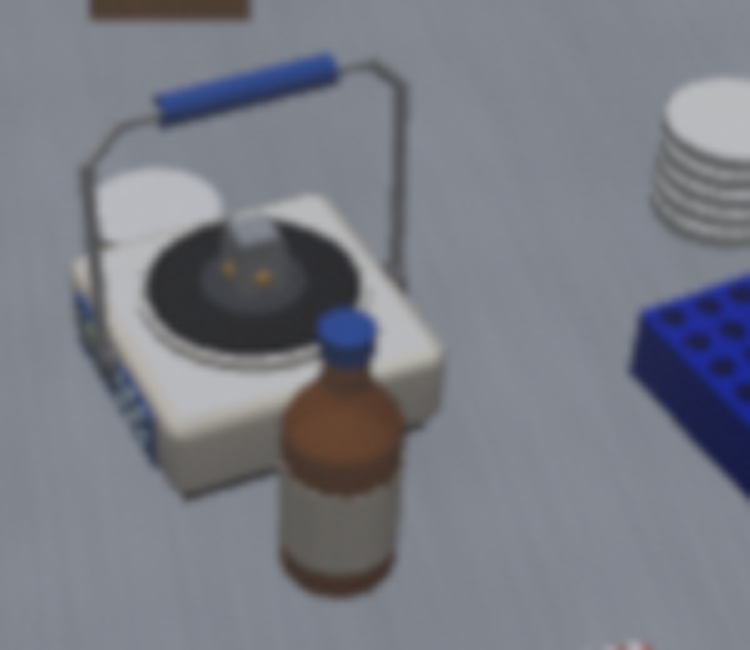

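View pics/crop_side0_230.png

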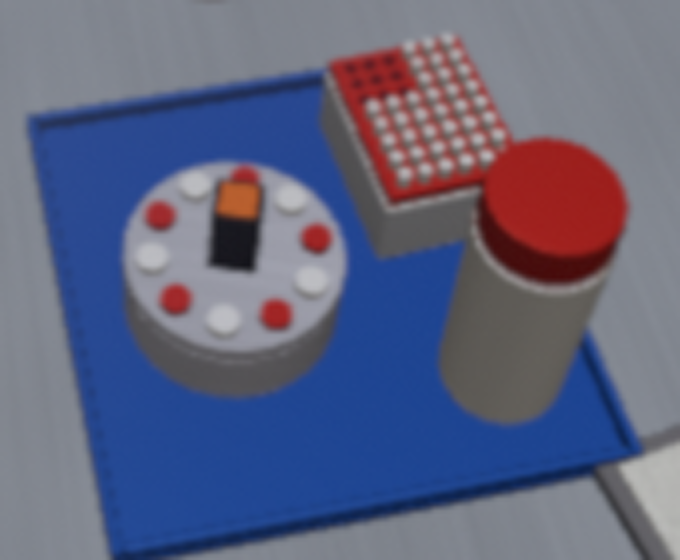

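>>> carry_out(
  plan=[
    [[0, 0, -0.135, 0, 1], [0, 0, -0.27, 0.02, 1], [-0.13, -0.05, -0.27, 0.04, 1], [-0.26, -0.1, -0.27, 0.06, 1], [-0.38, -0.16, -0.27, 0.08, 1], [-0.51, -0.22, -0.27, 0.1, 1], [-0.63, -0.27, -0.27, 0.12, 1], [-0.75, -0.32, -0.27, 0.14, 1]],
  ],
  newtons=40,
)

```text
time: 0.82
eef_pos: [0.3438, 0.3408, 0.2738]
tool_rot: [[-0.377, 0.926, -0.0], [0.926, 0.377, -0.0], [-0.0, -0.0, -1.0]]
contact_force: [0.9, 1.0, -0.6]
finger_gap: 0.0001
```

```bash
python3 - <<'E'
from h import *
for n in ["scene0","side0"]:
    c=load(n);P=cloud(c);hsv=cv2.cvtColor(c["pixels"],cv2.COLOR_BGR2HSV)
    near=lambda x0,x1,y0,y1,z0,z1:(P[...,0]>x0)&(P[...,0]<x1)&(P[...,1]>y0)&(P[...,1]<y1)&(P[...,2]>z0)&(P[...,2]<z1)
    m=near(.4,.68,.08,.35,.06,.095)&(hsv[...,2]<80)
    k,l,s,ce=cv2.connectedComponentsWithStats(m.astype(np.uint8)); i=1+np.argmax(s[1:,4])
    ys,xs=np.nonzero(l==i); Q=plane(c,np.c_[xs,ys],.0765)[:,:2]
    print(n,"deck",len(Q),cv2.minEnclosingCircle(cv2.convexHull(Q.astype(np.float32))))
    Q=P[near(.4,.7,.0,.3,.145,.18)&(hsv[...,0]>100)&(hsv[...,1]>120)]; print("cap",np.nanmedian(Q,0))
    m=near(.35,.7,.25,.45,.015,.04)&(hsv[...,1]<60)&(hsv[...,2]>170); Q=P[m]; print("dish",cv2.minEnclosingCircle(Q[:,:2].astype(np.float32)))
    m=near(.5,.8,-.4,0,.15,.18)&(hsv[...,1]>150); Q=P[m]; print("canlid",cv2.minEnclosingCircle(Q[:,:2].astype(np.float32)),np.nanmedian(Q[:,2]))
    m=near(.5,.8,-.3,0.05,.06,.085); Q=P[m]; print("tip",cv2.minAreaRect(Q[:,:2].astype(np.float32)))
    m=near(.44,.6,-.3,-0.1,.05,.066); Q=P[m]; print("disc",cv2.minEnclosingCircle(Q[:,:2].astype(np.float32)))
E
```

```text
scene0 deck 826 ((0.5352720022201538, 0.2054368108510971), 0.05966341868042946)
cap [0.56357814 0.05771209 0.16267221]
dish ((0.490641713142395, 0.3501848578453064), 0.0437033474445343)
canlid ((0.6558480262756348, -0.2646830677986145), 0.035687897354364395) 0.16896742788626495
tip ((0.5959228277206421, -0.12387663125991821), (0.34736567735671997, 0.19062821567058563), 89.79879760742188)
disc ((0.5388748049736023, -0.176509290933609), 0.09160497784614563)
side0 deck 688 ((0.5326570868492126, 0.20827634632587433), 0.05908052250742912)
cap [0.5527892  0.0557136  0.16692167]
dish ((0.4922039806842804, 0.35307955741882324), 0.042643409222364426)
canlid ((0.6527315378189087, -0.2661516070365906), 0.03408099338412285) 0.1720133539446621
tip ((0.5938392281532288, -0.12510232627391815), (0.34430357813835144, 0.18455936014652252), 87.66960144042969)
disc ((0.5401948094367981, -0.1758846938610077), 0.09472564607858658)
```

>>> carry_out(
  plan=[
    [[-0.12, 0.06, 0, 0.014, 1], [-0.24, 0.12, 0, 0.014, 1], [-0.36, 0.18, 0, 0.014, 1], [-0.48, 0.24, 0, 0.014, 1], [-0.6, 0.3, 0, 0.014, 1], [-0.72, 0.36, 0, 0.014, 1], [-0.8, 0.4, 0, 0.014, 1], [-0.8, 0.4, 0, 0.014, 1]],
  ],
)

```text
time: 1.48
eef_pos: [0.5488, 0.1623, 0.2715]
tool_rot: [[-0.295, 0.956, -0.001], [0.956, 0.295, -0.003], [-0.002, -0.002, -1.0]]
contact_force: [0.1, -0.3, -0.4]
finger_gap: -0.0002
```

```bash
python3 - <<'E'
from h import *
c=snap("side","side1"); snap("wrist","wrist1")
E
```

```text
(no output)
```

View pics/side1.png

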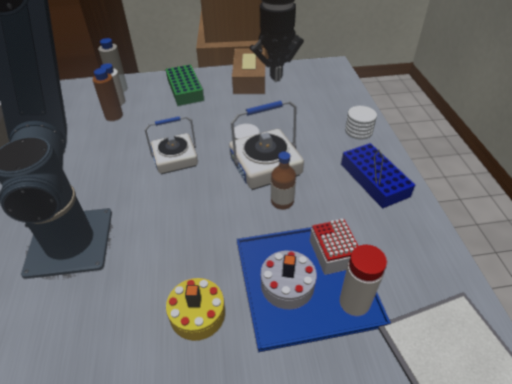

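View pics/wrist1.png

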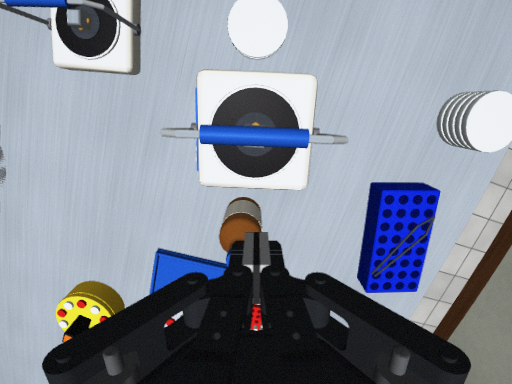

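>>> carry_out(
  plan=[
    [[0, 0, 0.13, 0, 1], [0, 0, 0.26, 0, 1], [0, 0, 0.39, 0, 1], [0.03, 0, 0.4, 0, 1], [0.06, 0, 0.4, 0, 1], [0.1, 0, 0.4, 0, 1], [0.14, 0, 0.4, 0, 1], [0.17, 0, 0.4, 0, 1]],
  ],
)

```text
time: 2.25
eef_pos: [0.5326, 0.2184, 0.1595]
tool_rot: [[-0.302, 0.953, 0.009], [0.953, 0.302, 0.003], [0.0, 0.009, -1.0]]
contact_force: [0.0, -0.5, -0.4]
finger_gap: -0.0004
```

>>> carry_out(
  plan=[
    [[0.03, 0, 0, 0, 1], [0.06, 0, 0, 0, 1], [0.09, 0, 0, 0, 1], [0.12, 0, 0, 0, 1], [0.15, 0, 0, 0, 1], [0.18, 0, 0, 0, 1], [0.21, 0, 0, 0, 1], [0.24, 0, 0, 0, 1]],
  ],
)

```text
time: 2.92
eef_pos: [0.5081, 0.2847, 0.1538]
tool_rot: [[-0.3, 0.954, -0.0], [0.954, 0.3, -0.0], [0.0, -0.001, -1.0]]
contact_force: [-0.3, 0.9, 0.6]
finger_gap: -0.0002
```

```bash
python3 - <<'E'
from h import *
c=snap("side","side2")
E
```

```text
(no output)
```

View pics/side2.png

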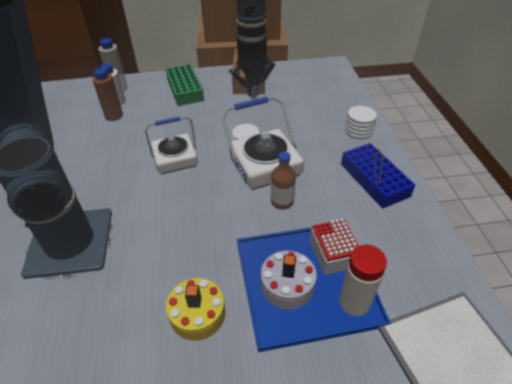

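>>> carry_out(
  plan=[
    [[0.03, 0, 0, 0, 1], [0.06, 0, 0, 0, 1], [0.09, 0, 0, 0, 1], [0.12, 0, 0, 0, 1], [0.12, 0, 0, 0, 1], [0.12, 0, 0, 0, 1], [0.12, 0, 0, 0, 1], [0.12, 0, 0, 0, 1]],
  ],
)

```text
time: 3.63
eef_pos: [0.4978, 0.3179, 0.154]
tool_rot: [[-0.3, 0.954, 0.0], [0.954, 0.3, -0.0], [-0.0, -0.0, -1.0]]
contact_force: [-0.4, -0.1, -0.2]
finger_gap: -0.0002
```

```bash
python3 - <<'E'
from h import *
c=snap("side","side3"); snap("wrist","wrist3")
E
```

```text
(no output)
```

View pics/side3.png

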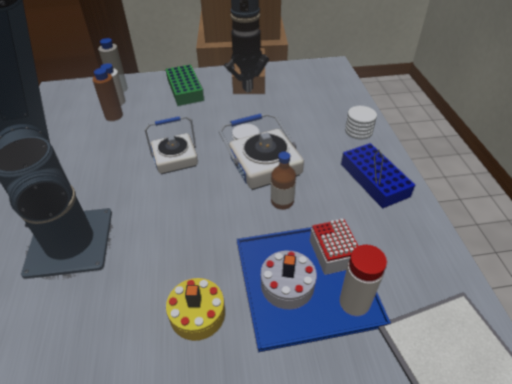

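View pics/wrist3.png

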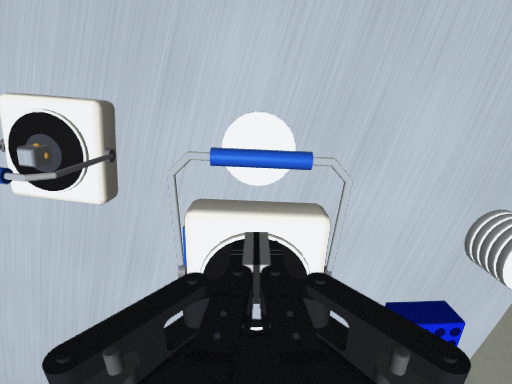

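>>> carry_out(
  plan=[
    [[0, 0, -0.13, 0, 1], [-0.1, 0, -0.22, 0, 1], [-0.2, 0, -0.31, 0, 1], [-0.3, 0, -0.39, 0, 1], [-0.4, 0, -0.47, 0, 1], [-0.5, 0, -0.5, 0, 1], [-0.56, 0, -0.5, 0, 1], [-0.56, 0, -0.5, 0, 1]],
  ],
)

```text
time: 4.4
eef_pos: [0.5501, 0.154, 0.3054]
tool_rot: [[-0.295, 0.955, 0.003], [0.955, 0.295, -0.001], [-0.002, 0.003, -1.0]]
contact_force: [-0.6, 0.5, -0.6]
finger_gap: 0.0002
```

```bash
python3 - <<'E'
from h import *
c=snap("wrist","wrist4"); 
P=cloud(c);hsv=cv2.cvtColor(c["pixels"],cv2.COLOR_BGR2HSV)
m=((hsv[...,0]>100)&(hsv[...,0]<130)&(hsv[...,1]>120)&(P[...,2]>.06)&(P[...,2]<.1)&(P[...,1]>.28))
print("grip",np.nanmedian(P[m],0),m.sum())
x=c["pixels"][70:230,160:350]; cv2.imwrite("pics/w4c.png",cv2.resize(x,None,fx=4,fy=3.7,interpolation=cv2.INTER_CUBIC))
E
```

```text
grip [0.49388964 0.34686106 0.08068414] 1036
```

View pics/wrist4.png

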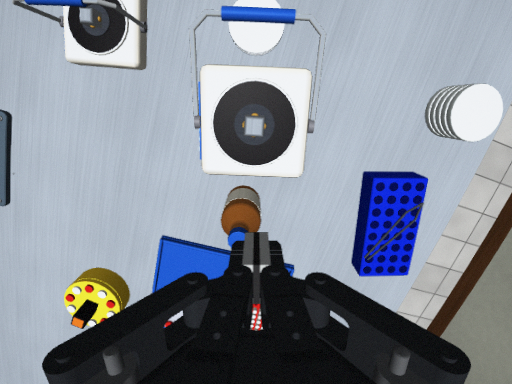

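View pics/w4c.png

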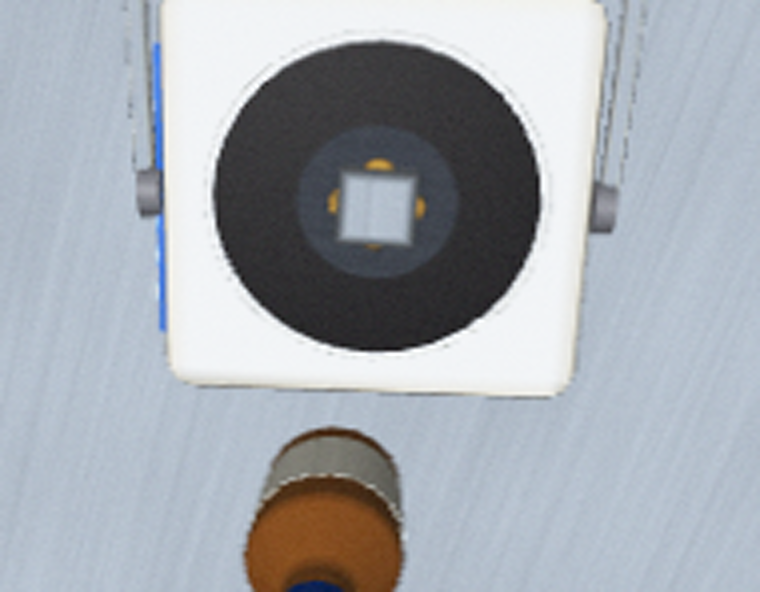

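>>> carry_out(
  plan=[
    [[0, 0, 0.13, 0, 1], [0, 0, 0.26, 0, 1], [0, 0, 0.39, 0, 1], [0, 0, 0.43, 0, 1], [0, 0, 0.43, 0, 1], [0, 0, 0.43, 0, 1]],
  ],
)

```text
time: 4.95
eef_pos: [0.5468, 0.1587, 0.1739]
tool_rot: [[-0.301, 0.954, -0.003], [0.954, 0.301, -0.0], [0.001, -0.003, -1.0]]
contact_force: [0.1, -0.4, 0.9]
finger_gap: -0.0003
```

```bash
python3 - <<'E'
from h import *
c=snap("wrist","wrist5"); print(c["tp"])
x=c["pixels"][50:230,150:370]; cv2.imwrite("pics/w5c.png",cv2.resize(x,None,fx=3.6,fy=3.3,interpolation=cv2.INTER_CUBIC))
P=cloud(c);g=cv2.cvtColor(c["pixels"],cv2.COLOR_BGR2GRAY)
hsv=cv2.cvtColor(c["pixels"],cv2.COLOR_BGR2HSV)
m=(P[...,2]>.105)&(P[...,2]<.13)&(abs(P[...,0]-.534)<.03)&(abs(P[...,1]-.207)<.03)
ys,xs=np.nonzero(m);print("tip by depth",m.sum(),np.nanmean(P[m],0))
t=m&(g>120)
k,l,s,ce=cv2.connectedComponentsWithStats(t.astype(np.uint8)); i=1+np.argmax(s[1:,4])
ys,xs=np.nonzero(l==i); Q=plane(c,np.c_[xs,ys],.1175)[:,:2]
r=cv2.minAreaRect(Q.astype(np.float32)*1000); print("top",r,Q.mean(0),s[i])
# balls
b=(hsv[...,0]>10)&(hsv[...,0]<30)&(hsv[...,1]>120)&(hsv[...,2]>90)&(abs(P[...,0]-.534)<.03)&(abs(P[...,1]-.207)<.03)
k,l,s,ce=cv2.connectedComponentsWithStats(b.astype(np.uint8))
for i in range(1,k):
  if s[i,4]>3: print("ball",ce[i],s[i],plane(c,[ce[i]],.090)[0])
d=(g<75)&(abs(P[...,0]-.534)<.09)&(abs(P[...,1]-.207)<.09)&(P[...,2]<.09)
k,l,s,ce=cv2.connectedComponentsWithStats(d.astype(np.uint8)); i=1+np.argmax(s[1:,4])
ys,xs=np.nonzero(l==i); h=cv2.convexHull(np.c_[xs,ys]).reshape(-1,2); Q=plane(c,h,.0765)[:,:2]
print("deck",cv2.fitEllipse((Q*1000).astype(np.float32)))
w=(P[...,2]>.06)&(P[...,2]<.072)&(abs(P[...,0]-.534)<.14)&(abs(P[...,1]-.207)<.14)&(g>150)
ys,xs=np.nonzero(w);Q=plane(c,np.c_[xs,ys],.066)[:,:2];print("body",cv2.minAreaRect((Q*1000).astype(np.float32)))
E
```

```text
[0.54678423 0.1586871  0.17385303]
tip by depth 960 [0.53128374 0.20641235 0.11654096]
top ((531.3753662109375, 205.6609649658203), (23.3431396484375, 23.381120681762695), 13.173662185668945) [0.53133647 0.20580067] [242 129  28  28 693]
ball [256.83870968 123.58064516] [252 122  10   4  31] [0.52793719 0.22027337 0.09      ]
ball [239.42857143 138.21428571] [238 135   3   7  14] [0.51578325 0.20169868 0.09      ]
ball [272.07142857 141.28571429] [271 138   3   7  14] [0.54745389 0.2085145  0.09      ]
deck ((531.5573120117188, 205.17556762695312), (122.5906753540039, 122.7934341430664), 118.06510925292969)
body ((524.478759765625, 226.30392456054688), (194.31277465820312, 206.73175048828125), 13.959312438964844)
```

View pics/w5c.png

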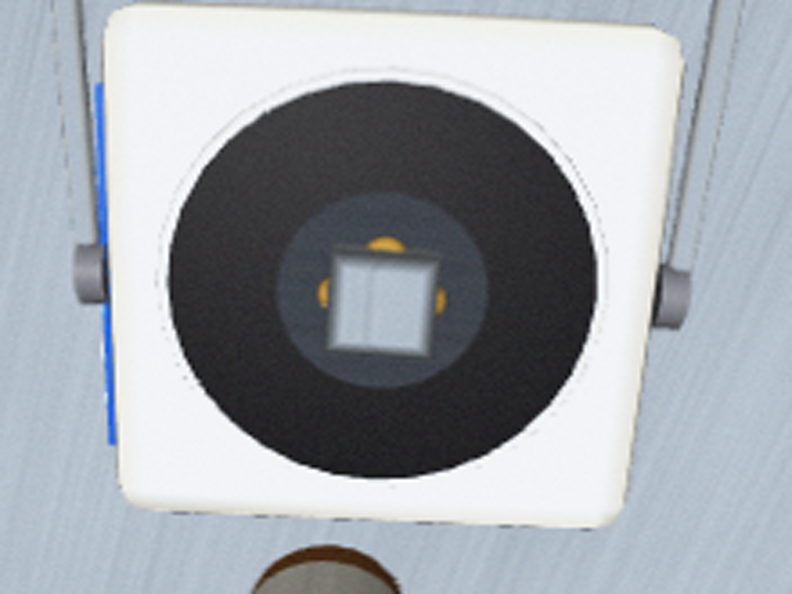

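>>> carry_out(
  plan=[
    [[0, 0, -0.13, 0, 1], [0, 0, -0.26, 0, 1], [-0.06, -0.03, -0.36, 0, -1], [-0.18, -0.08, -0.4, 0.018, -1], [-0.3, -0.13, -0.4, 0.036, -1], [-0.42, -0.19, -0.4, 0.054, -1], [-0.54, -0.24, -0.4, 0.072, -1], [-0.66, -0.3, -0.4, 0.09, -1]],
  ],
)

```text
time: 5.67
eef_pos: [0.5232, -0.0594, 0.2991]
tool_rot: [[0.262, 0.965, 0.008], [0.965, -0.262, -0.002], [0.0, 0.008, -1.0]]
contact_force: [0.7, -0.4, -0.7]
finger_gap: 0.0723
```

>>> carry_out(
  plan=[
    [[-0.12, 0.02, 0, 0.02, -1], [-0.24, 0.04, 0, 0.02, -1], [-0.36, 0.06, 0.03, 0.02, -1], [-0.48, 0.08, 0.08, 0.02, -1], [-0.6, 0.09, 0.13, 0.02, -1], [-0.62, 0.09, 0.13, 0.02, -1], [-0.62, 0.09, 0.13, 0.02, -1]],
  ],
)

```text
time: 6.25
eef_pos: [0.5, -0.247, 0.2575]
tool_rot: [[0.38, 0.925, 0.002], [0.925, -0.38, -0.001], [-0.001, 0.002, -1.0]]
contact_force: [1.0, 0.3, -0.6]
finger_gap: 0.0857
```

```bash
python3 - <<'E'
from h import *
c=snap("wrist","wrist6"); print(c["tp"])
P=cloud(c);hsv=cv2.cvtColor(c["pixels"],cv2.COLOR_BGR2HSV)
m=(hsv[...,0]>3)&(hsv[...,0]<18)&(hsv[...,1]>150)&(hsv[...,2]>120)&(P[...,2]>.085)&(P[...,2]<.12)&(P[...,0]>.45)
k,l,s,ce=cv2.connectedComponentsWithStats(m.astype(np.uint8)); i=1+np.argmax(s[1:,4])
ys,xs=np.nonzero(l==i); Q=plane(c,np.c_[xs,ys],.104)[:,:2]
print("knob",s[i],np.nanmedian(P[l==i],0),cv2.minAreaRect((Q*1000).astype(np.float32)),Q.mean(0))
E
```

```text
[ 0.49998628 -0.24698335  0.25750355]
knob [246 125  18  18 258] [ 0.51764993 -0.20297941  0.1051226 ] ((517.0575561523438, -201.86636352539062), (20.771394729614258, 20.978317260742188), 68.001953125) [ 0.51742898 -0.20288198]
```

View pics/wrist6.png

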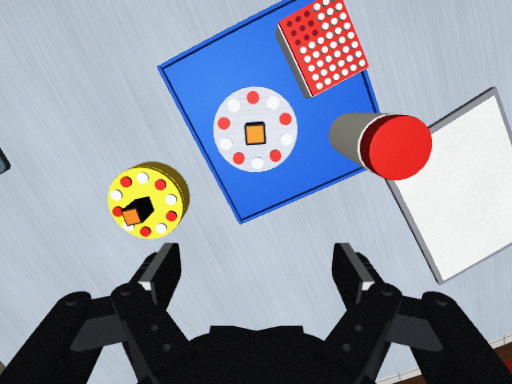

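>>> carry_out(
  plan=[
    [[0.1, 0, 0.08, 0, -1], [0.162, 0, 0.2, 0, -1], [0.162, 0, 0.32, 0, -1], [0.162, 0, 0.4, 0, -1], [0.162, 0, 0.4, 0, -1], [0.162, 0, 0.4, 0, -1]],
  ],
)

```text
time: 6.8
eef_pos: [0.5186, -0.1976, 0.1369]
tool_rot: [[0.374, 0.927, -0.0], [0.927, -0.374, 0.001], [0.001, -0.0, -1.0]]
contact_force: [0.7, 0.3, 1.3]
finger_gap: 0.0852
```

```bash
python3 - <<'E'
from h import *
from plant import robot
print(robot.get_obs()["eef_pos"])
c=snap("wrist","wrist7"); snap("side","side7")
E
```

```text
[ 0.51856912 -0.19759283  0.1369121 ]
```

View pics/wrist7.png

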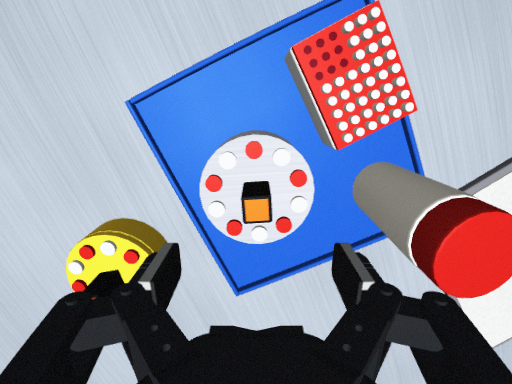

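```bash
python3 - <<'E'
from h import *
c=load("wrist7")
P=cloud(c);hsv=cv2.cvtColor(c["pixels"],cv2.COLOR_BGR2HSV)
m=(hsv[...,0]>3)&(hsv[...,0]<18)&(hsv[...,1]>150)&(hsv[...,2]>120)&(P[...,2]>.085)&(P[...,2]<.12)&(P[...,0]>.45)
k,l,s,ce=cv2.connectedComponentsWithStats(m.astype(np.uint8)); i=1+np.argmax(s[1:,4])
ys,xs=np.nonzero(l==i); Q=plane(c,np.c_[xs,ys],.104)[:,:2]
print("knob",s[i],cv2.minAreaRect((Q*1000).astype(np.float32)),Q.mean(0)); d=Q.mean(0)-c["tp"][:2]; print("tool",d@c["tr"][:2,:2])
from plant import robot
print(robot.get_obs()["eef_pos"])
E
```

```text
knob [244 199  25  23 530] ((516.47412109375, -202.70761108398438), (20.500741958618164, 20.670116424560547), 68.76434326171875) [ 0.51689111 -0.20247735]
tool [-0.00515756  0.00027181]
[ 0.52048984 -0.19958258  0.13993873]
```

>>> carry_out(
  plan=[
    [[-0.013, 0, 0.06, 0, -1], [-0.013, 0, 0.13, 0, -1], [-0.013, 0, 0.19, 0, -1], [-0.013, 0, 0.222, 0, -1], [-0.013, 0, 0.222, 0, -1], [-0.013, 0, 0.222, 0, -1]],
  ],
)

```text
time: 7.4
eef_pos: [0.5179, -0.2036, 0.0713]
tool_rot: [[0.377, 0.926, 0.002], [0.926, -0.377, -0.001], [-0.0, 0.003, -1.0]]
contact_force: [0.5, -0.0, -0.1]
finger_gap: 0.0857
```

>>> carry_out(
  plan=[
    [[0, 0, 0, 0, 1], [0, 0, 0, 0, 1], [0, 0, 0, 0, 1], [0, 0, 0, 0, 1], [0, 0, 0, 0, 1], [0, 0, 0, 0, 1], [0, 0, 0, 0, 1], [0, 0, 0, 0, 1]],
  ],
  newtons=80,
)

```text
time: 8.07
eef_pos: [0.5167, -0.2031, 0.0693]
tool_rot: [[0.377, 0.926, -0.0], [0.926, -0.377, 0.0], [0.0, -0.0, -1.0]]
contact_force: [0.5, -0.2, -0.9]
finger_gap: -0.0002
```

```bash
python3 - <<'E'
from h import *
from plant import robot
o=robot.get_obs(); print(o["eef_pos"],o["contact_force"],o["finger_gap"])
c=snap("wrist","wrist8"); snap("side","side8")
E
```

```text
[ 0.5167345  -0.20305795  0.06934399] [ 0.51653254 -0.17367778 -0.85101645] -0.0001614882323018831
```

View pics/side8.png

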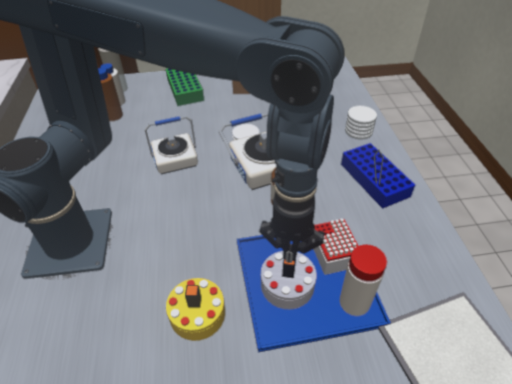

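View pics/wrist8.png

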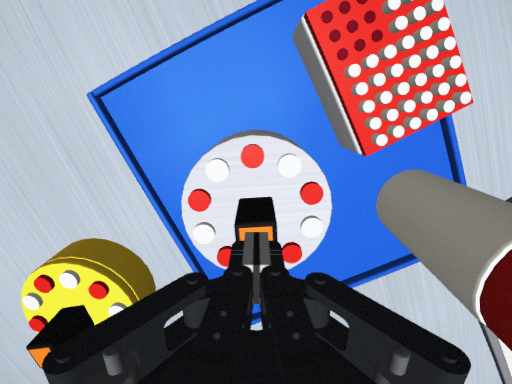

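```bash
python3 - <<'E'
from h import *
im=cv2.imread("pics/side8.png")[200:330,220:400]
cv2.imwrite("pics/s8c.png",cv2.resize(im,None,fx=4.4,fy=4.4,interpolation=cv2.INTER_CUBIC))
E
```

```text
(no output)
```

View pics/s8c.png

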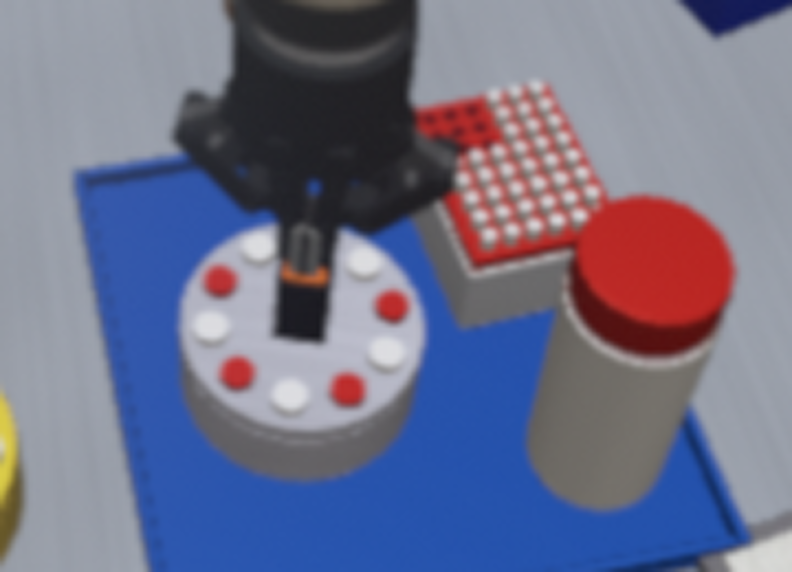

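```bash
python3 - <<'E'
from h import *
for n in ["wrist8","wrist5"]:
    c=load(n); T=c["T_tool_cam"]; R=T[:3,:3]
    for X in ([0,0,0],[0,0,-.019],[0,0,-.035]):
        p=R.T@(np.array(X)-T[:3,3]); print(X,cv2.projectPoints(p.reshape(1,3),np.zeros(3),np.zeros(3),c["K"],c["dist_coeffs"])[0].ravel(),p[2])
    P=cloud(c); Tl=(P-c["tp"])@c["tr"]
    for v in range(205,275,6): print(v,c["depth"][v,[252,256,260]].round(3),Tl[v,252].round(3),P[v,252].round(3))
s=load("side8"); print(proj(s,s["tp"]),proj(s,[s["tp"]+[0,0,.035]]))
E
```

```text
[0, 0, 0] [256.14027227 219.48535259] 0.19736167747348568
[0, 0, -0.019] [256.17490176 230.80491875] 0.1792975030672722
[0, 0, -0.035] [256.20989673 242.24601903] 0.1640855667251977
205 [0.187 0.187 0.187] [ 0.014 -0.003 -0.006] [ 0.519 -0.189  0.076]
211 [0.177 0.177 0.175] [ 0.014 -0.003 -0.017] [ 0.519 -0.189  0.087]
217 [0.167 0.166 0.166] [ 0.014 -0.003 -0.027] [ 0.519 -0.189  0.096]
223 [0.16  0.161 0.16 ] [ 0.013 -0.003 -0.035] [ 0.519 -0.19   0.104]
229 [0.161 0.162 0.161] [ 0.009 -0.003 -0.035] [ 0.518 -0.194  0.105]
235 [0.15  0.149 0.148] [ 0.011 -0.002 -0.047] [ 0.519 -0.192  0.116]
241 [0.143 0.143 0.143] [ 0.011 -0.002 -0.054] [ 0.519 -0.192  0.123]
247 [0.136 0.137 0.137] [ 0.011 -0.002 -0.061] [ 0.519 -0.192  0.13 ]
253 [0.131 0.131 0.13 ] [ 0.011 -0.002 -0.066] [ 0.519 -0.192  0.135]
259 [0.125 0.126 0.125] [ 0.011 -0.002 -0.072] [ 0.519 -0.192  0.142]
265 [0.122 0.121 0.122] [ 0.011 -0.002 -0.076] [ 0.519 -0.193  0.145]
271 [0.121 0.123 0.121] [ 0.008 -0.002 -0.077] [ 0.518 -0.195  0.147]
[0, 0, 0] [256.12485113 219.44122756] 0.19738695010887905
[0, 0, -0.019] [256.
[... 268 characters left out ...]
71 -0.006  0.172] [0.562 0.089 0.002]
223 [0.361 0.374 0.387] [-0.07  -0.006  0.149] [0.562 0.09  0.025]
229 [0.344 0.354 0.37 ] [-0.071 -0.005  0.131] [0.563 0.089 0.042]
235 [0.149 0.149 0.148] [ 0.011 -0.002 -0.047] [0.541 0.169 0.221]
241 [0.143 0.144 0.142] [ 0.011 -0.002 -0.054] [0.542 0.168 0.228]
247 [0.137 0.136 0.137] [ 0.011 -0.002 -0.06 ] [0.542 0.168 0.234]
253 [0.131 0.131 0.13 ] [ 0.011 -0.002 -0.066] [0.542 0.169 0.24 ]
259 [0.125 0.126 0.126] [ 0.012 -0.002 -0.073] [0.542 0.169 0.247]
265 [0.122 0.121 0.121] [ 0.011 -0.002 -0.076] [0.542 0.168 0.25 ]
271 [0.123 0.122 0.122] [ 0.007 -0.002 -0.076] [0.543 0.165 0.25 ]
[[287.94956632 270.42743015]] [[288.70630638 260.93685851]]
```

The fingers closed on nothing (gap 0). The wrist depth shows the real fingertips about 47 mm short of the reported TCP, at around z=0.116, which is above the knob top at 0.104. The side view at (289,261) agrees. I'll allow for this by opening and going about 43 mm lower.

>>> carry_out(
  plan=[
    [[0, 0, 0, 0, -1], [0, 0, 0, 0, -1], [0, 0, 0, 0, -1], [0, 0, 0, 0, -1], [0, 0, 0, 0, -1], [0, 0, 0, 0, -1]],
  ],
)

```text
time: 8.67
eef_pos: [0.5168, -0.2031, 0.0694]
tool_rot: [[0.377, 0.926, 0.0], [0.926, -0.377, -0.0], [0.0, 0.0, -1.0]]
contact_force: [-0.4, 0.4, 0.0]
finger_gap: 0.0718
```

>>> carry_out(
  plan=[
    [[0, 0, 0.03, 0, -1], [0, 0, 0.06, 0, -1], [0, 0, 0.09, 0, -1], [0, 0, 0.09, 0, -1]],
  ],
)

```text
time: 9.0
eef_pos: [0.5146, -0.2019, 0.0389]
tool_rot: [[0.377, 0.926, -0.005], [0.926, -0.377, 0.003], [0.001, -0.006, -1.0]]
contact_force: [0.3, 0.4, -0.5]
finger_gap: 0.0853
```

```bash
python3 - <<'E'
from h import *
c=snap("wrist","wrist9"); s=snap("side","side9")
cv2.imwrite("pics/s9c.png",cv2.resize(s["pixels"][200:330,220:400],None,fx=4.4,fy=4.4,interpolation=cv2.INTER_CUBIC))
P=cloud(c); Tl=(P-c["tp"])@c["tr"]
for v in range(236,300,8): print(v,[Tl[v,u].round(3).tolist() for u in (165,172,345,352)])
E
```

```text
236 [[-0.029, -0.081, 0.029], [-0.03, -0.076, 0.032], [nan, nan, nan], [-0.03, 0.086, 0.031]]
244 [[0.011, -0.048, -0.058], [0.012, -0.044, -0.058], [0.011, 0.047, -0.058], [-0.038, 0.087, 0.032]]
252 [[0.011, -0.045, -0.066], [0.01, -0.043, -0.063], [0.011, 0.044, -0.066], [0.011, 0.048, -0.065]]
260 [[0.011, -0.043, -0.073], [0.006, -0.043, -0.065], [0.009, 0.043, -0.07], [0.011, 0.045, -0.073]]
268 [[0.009, -0.042, -0.076], [0.002, -0.043, -0.066], [0.006, 0.043, -0.072], [0.011, 0.043, -0.08]]
276 [[0.004, -0.043, -0.076], [-0.001, -0.042, -0.069], [0.004, 0.042, -0.076], [0.008, 0.043, -0.082]]
284 [[0.001, -0.043, -0.078], [-0.005, -0.043, -0.07], [-0.0, 0.042, -0.076], [0.005, 0.043, -0.083]]
292 [[-0.002, -0.043, -0.079], [-0.01, -0.043, -0.07], [-0.005, 0.043, -0.077], [0.001, 0.043, -0.084]]
```

View pics/wrist9.png

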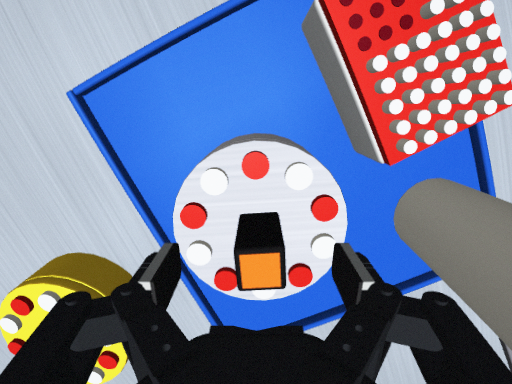

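View pics/s9c.png

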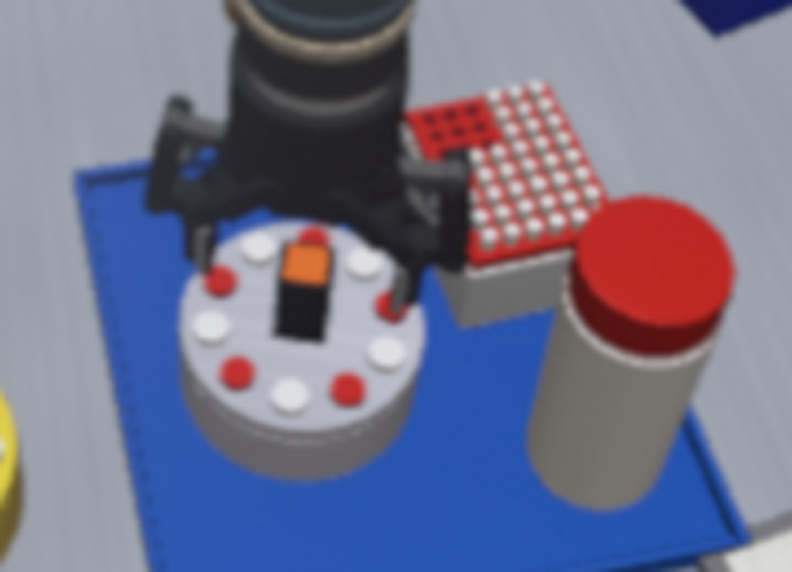

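```bash
python3 - <<'E'
from h import *
c=load("wrist9")
P=cloud(c);hsv=cv2.cvtColor(c["pixels"],cv2.COLOR_BGR2HSV)
m=(hsv[...,0]>3)&(hsv[...,0]<18)&(hsv[...,1]>150)&(hsv[...,2]>120)&(P[...,2]>.085)&(P[...,2]<.12)&(P[...,0]>.45)
Tl=(P-c["tp"])@c["tr"]; print(np.nanmedian(Tl[m],0),np.nanmean(Tl[m],0)); Q=Tl[m][:,:2]
print(cv2.minAreaRect((Q*1000).astype(np.float32)))
E
```

```text
[ 0.00109447  0.00187951 -0.06640983] [ 0.00102679  0.00189572 -0.06639954]
((0.23332595825195312, 1.9557323455810547), (20.568599700927734, 21.897668838500977), 86.29827880859375)
```

>>> carry_out(
  plan=[
    [[0.003, 0.005, 0.02, 0, -1], [0.003, 0.005, 0.043, 0, -1], [0.003, 0.005, 0.043, 0, -1], [0.003, 0.005, 0.043, 0, -1]],
  ],
)

```text
time: 9.43
eef_pos: [0.518, -0.2025, 0.0288]
tool_rot: [[0.377, 0.926, -0.001], [0.926, -0.377, 0.001], [0.0, -0.001, -1.0]]
contact_force: [-0.4, -0.4, 0.1]
finger_gap: 0.0855
```

>>> carry_out(
  plan=[
    [[0, 0, 0, 0, 1], [0, 0, 0, 0, 1], [0, 0, 0, 0, 1], [0, 0, 0, 0, 1], [0, 0, 0, 0, 1], [0, 0, 0, 0, 1], [0, 0, 0, 0, 1], [0, 0, 0, 0, 1]],
  ],
  newtons=80,
)

```text
time: 10.1
eef_pos: [0.5189, -0.2029, 0.0301]
tool_rot: [[0.376, 0.926, 0.001], [0.926, -0.376, -0.0], [0.0, 0.001, -1.0]]
contact_force: [-1.0, 1.2, 3.0]
finger_gap: 0.025
```

>>> carry_out(
  plan=[
    [[0, 0, -0.03, 0, 1], [0, 0, -0.08, 0, 1], [0, 0, -0.16, 0, 1], [0, 0, -0.26, 0, 1], [0, 0, -0.37, 0, 1], [0, 0, -0.48, 0, 1], [0, 0, -0.59, 0, 1], [0, 0, -0.7, 0, 1]],
  ],
)

```text
time: 10.77
eef_pos: [0.5177, -0.2025, 0.2402]
tool_rot: [[0.377, 0.926, -0.002], [0.926, -0.377, 0.001], [0.0, -0.002, -1.0]]
contact_force: [0.5, 0.6, -3.3]
finger_gap: 0.0249
```

```bash
python3 - <<'E'
from h import *
from plant import robot
o=robot.get_obs(); print(o["eef_pos"],o["contact_force"],o["finger_gap"],o["joint_positions"])
c=snap("side","side10");c=snap("wrist","wrist10")
E
```

```text
[ 0.5177074  -0.20253259  0.24015682] [ 0.45106977  0.5679195  -3.32293543] 0.02485973056871238 [-2.82719880e+01  8.64766457e+00  1.74530574e+01  9.89284207e+01
 -9.10534929e-03  8.38606242e+01]
```

View pics/side10.png

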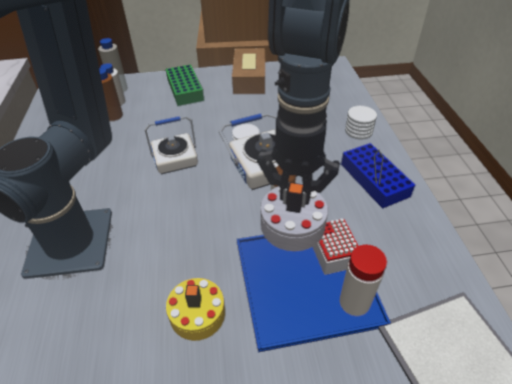

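View pics/wrist10.png

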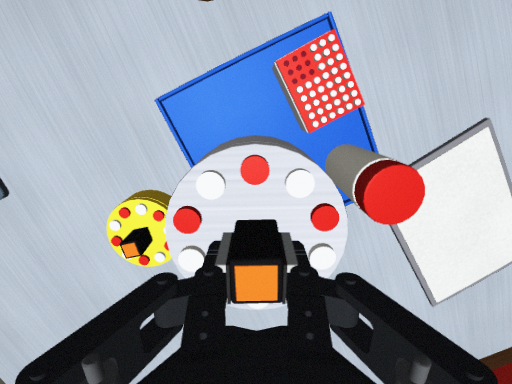

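```bash
python3 - <<'E'
from h import *
c=load("wrist10");P=cloud(c);Tl=(P-c["tp"])@c["tr"];g=c["pixels"].max(-1)
m=(abs(Tl[...,0])<.07)&(abs(Tl[...,1])<.07)&(Tl[...,2]>-.06)&(Tl[...,2]<.0)&(g>110)
print(np.nanpercentile(Tl[m],[5,25,50,75,95],axis=0).round(4))
hsv=cv2.cvtColor(c["pixels"],cv2.COLOR_BGR2HSV)
o=(hsv[...,0]>3)&(hsv[...,0]<18)&(hsv[...,1]>150)&(hsv[...,2]>120)&(abs(Tl[...,0])<.04)&(abs(Tl[...,1])<.03)
Q=Tl[o]; print("knob",np.nanmean(Q,0),cv2.minAreaRect((Q[:,:2]*1000).astype(np.float32)))
m2=m&(hsv[...,1]<40)&(abs(Tl[...,2]-np.nanmedian(Tl[m][:,2]))<.004)
h=cv2.convexHull((Tl[m2][:,:2]*1000).astype(np.float32)); print(cv2.minEnclosingCircle(h))
E
```

```text
[[-0.018  -0.0499 -0.0323]
 [ 0.0061 -0.0285 -0.0307]
 [ 0.0223 -0.0001 -0.027 ]
 [ 0.0384  0.0283 -0.0265]
 [ 0.0529  0.0496 -0.0258]]
knob [ 1.35530273e-04 -5.72041219e-05 -7.52379137e-02] ((-0.49010562896728516, -0.1887369155883789), (20.365827560424805, 21.274181365966797), 88.41140747070312)
((-0.25964710116386414, -0.1403677612543106), 59.969520568847656)
```

>>> carry_out(
  plan=[
    [[0.06, -0.02, 0, -0.006, 1], [0.16, -0.06, 0, -0.018, 1], [0.27, -0.1, 0, -0.03, 1], [0.38, -0.14, 0, -0.042, 1], [0.49, -0.18, 0, -0.054, 1], [0.6, -0.22, 0, -0.066, 1], [0.71, -0.26, 0, -0.078, 1], [0.8, -0.295, 0, -0.09, 1]],
  ],
)

```text
time: 11.53
eef_pos: [0.5258, 0.0552, 0.2373]
tool_rot: [[-0.183, 0.983, -0.004], [0.983, 0.183, 0.001], [0.002, -0.003, -1.0]]
contact_force: [0.3, -0.4, -3.0]
finger_gap: 0.0252
```

>>> carry_out(
  plan=[
    [[0.1, 0.022, 0, -0.006, 1], [0.2, 0.045, 0, -0.006, 1], [0.3, 0.068, 0, -0.006, 1], [0.4, 0.09, 0, -0.006, 1], [0.489, 0.11, 0, -0.006, 1], [0.489, 0.11, 0.08, -0.006, 1], [0.489, 0.11, 0.15, -0.006, 1], [0.489, 0.11, 0.18, -0.006, 1]],
  ],
)

```text
time: 12.2
eef_pos: [0.5305, 0.2031, 0.1799]
tool_rot: [[-0.217, 0.976, -0.008], [0.976, 0.217, -0.002], [-0.001, -0.009, -1.0]]
contact_force: [-0.5, -1.3, -4.6]
finger_gap: 0.0251
```

>>> carry_out(
  plan=[
    [[0, 0, 0, 0, 1], [0, 0, 0, 0, 1], [0, 0, 0, 0, 1]],
  ],
)

```text
time: 12.45
eef_pos: [0.5336, 0.2027, 0.1863]
tool_rot: [[-0.215, 0.977, 0.001], [0.977, 0.215, 0.0], [0.0, 0.001, -1.0]]
contact_force: [-0.4, -0.3, -2.7]
finger_gap: 0.0251
```

```bash
python3 - <<'E'
from h import *
from plant import robot
for i in range(2):
    c=snap("side","side11"); o=robot.get_obs(); print(o["eef_pos"],np.degrees(np.arctan2(o["tool_rot"][1,1],o["tool_rot"][0,1])))
s=snap("scene","scene11")
for n,c,(x,y,w,h) in (("a",c,(200,70,160,130)),("b",s,(270,160,130,130))):
    cv2.imwrite(f"pics/11{n}.png",cv2.resize(c["pixels"][y:y+h,x:x+w],None,fx=4.5,fy=4.5,interpolation=cv2.INTER_CUBIC))
E
```

```text
[0.5340194  0.20277126 0.18694391] 12.389438930094297
[0.53423742 0.20285956 0.18725623] 12.393444508774817
```

View pics/11a.png

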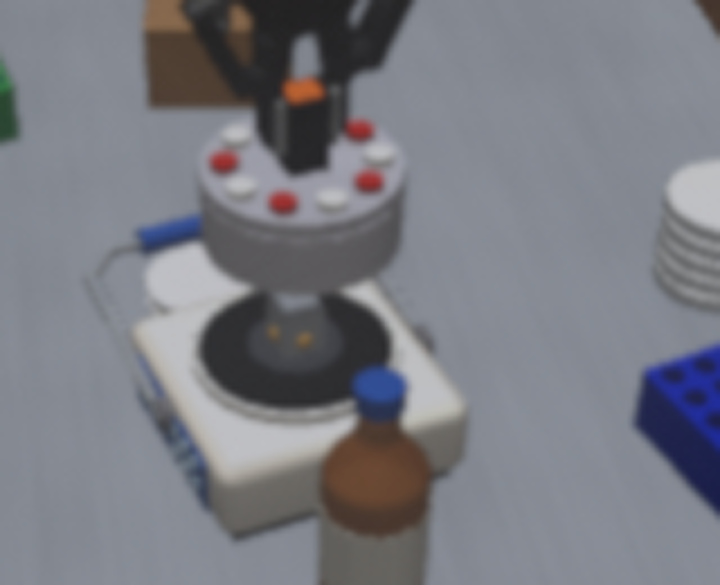

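View pics/11b.png

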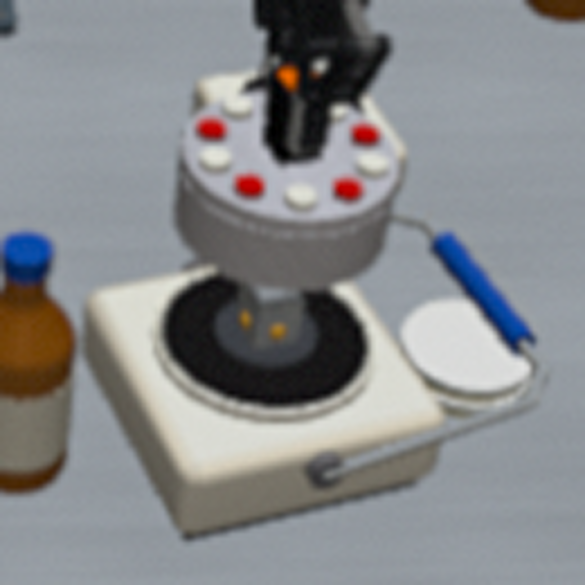

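```bash
python3 - <<'E'
from h import *
from scipy.optimize import least_squares
for n in ["side11","scene11"]:
    c=load(n);hsv=cv2.cvtColor(c["pixels"],cv2.COLOR_BGR2HSV);P=cloud(c)
    m=((hsv[...,0]<6)|(hsv[...,0]>174))&(hsv[...,1]>150)&(hsv[...,2]>90)&(P[...,2]>.18)&(P[...,2]<.235)&(abs(P[...,0]-.534)<.07)&(abs(P[...,1]-.205)<.07)
    k,l,s,ce=cv2.connectedComponentsWithStats(m.astype(np.uint8)); uv=[ce[i] for i in range(1,k) if s[i,4]>8]
    Q=plane(c,uv,.217)[:,:2]; r=least_squares(lambda p:np.hypot(*(Q-p[:2]).T)-p[2],[.53,.2,.045]); print(n,len(uv),"carousel",r.x,abs(r.fun).max(),np.nanmedian(P[m][:,2]))
    # post/deck
    m=(P[...,2]>.06)&(P[...,2]<.095)&(hsv[...,2]<80)&(np.hypot(P[...,0]-.534,P[...,1]-.206)<.075)
    k,l,s,ce=cv2.connectedComponentsWithStats(m.astype(np.uint8)); i=1+np.argmax(s[1:,4])
    ys,xs=np.nonzero(l==i); h=cv2.convexHull(np.c_[xs,ys]).reshape(-1,2); Q=plane(c,h,.0765)[:,:2]
    Q=Q[np.hypot(*(Q-[.534,.206]).T)>.056]
    r=least_squares(lambda p:np.hypot(*(Q-p[:2]).T)-.062,[.53,.2]); print("deck",len(Q),r.x,abs(r.fun).max())
c=load("wrist4")
P=cloud(c);g=cv2.cvtColor(c["pixels"],cv2.COLOR_BGR2GRAY)
t=(P[...,2]>.105)&(P[...,2]<.13)&(abs(P[...,0]-.534)<.03)&(abs(P[...,1]-.207)<.03)&(g>120)
ys,xs=np.nonzero(t); Q=plane(c,np.c_[xs,ys],.1175)[:,:2];print("w4 tip",Q.mean(0),cv2.minAreaRect((Q*1000).astype(np.float32)))
E
```

```text
Traceback (most recent call last):
  File "h.py", line 12, in plane
    o,d=rays(c,uv); return o+d*((z-o[2])/d[:,2])[:,None]
        ~~~~^^^^^^
  File "h.py", line 9, in rays
    n=cv2.undistortPoints(uv,c["K"],c["dist_coeffs"]).reshape(-1,2)
      ~~~~~~~~~~~~~~~~~~~^^^^^^^^^^^^^^^^^^^^^^^^^^^^
cv2.error: OpenCV(4.12.0) /io/opencv/modules/calib3d/src/undistort.dispatch.cpp:347: error: (-215:Assertion failed) CV_IS_MAT(_src) && CV_IS_MAT(_dst) && (_src->rows == 1 || _src->cols == 1) && (_dst->rows == 1 || _dst->cols == 1) && _src->cols + _src->rows - 1 == _dst->rows + _dst->cols - 1 && (CV_MAT_TYPE(_src->type) == CV_32FC2 || CV_MAT_TYPE(_src->type) == CV_64FC2) && (CV_MAT_TYPE(_dst->type) == CV_32FC2 || CV_MAT_TYPE(_dst->type) == CV_64FC2) in function 'cvUndistortPointsInternal'
```

```bash
sed -i 's/.*/&/' h.py; cat > carpos.py <<'E'
from h import *
from scipy.optimize import least_squares
pts={"side11":[(224,161),(283,203),(369,181),(360,130)],"scene11":[(212,129),(250,186),(347,189),(365,134)]}
off={"side11":(200,70),"scene11":(270,160)}
for n in pts:
    c=load(n);hsv=cv2.cvtColor(c["pixels"],cv2.COLOR_BGR2HSV);P=cloud(c)
    m=((hsv[...,0]<6)|(hsv[...,0]>174))&(hsv[...,1]>120)
    k,l,s,ce=cv2.connectedComponentsWithStats(m.astype(np.uint8)); uv=[]
    for p in pts[n]:
        q=np.array(p)/4.5+off[n]; j=1+np.argmin(np.hypot(*(ce[1:]-q).T)); uv.append(ce[j]); print(q,ce[j],s[j,4],P[int(ce[j][1]),int(ce[j][0])])
    Q=plane(c,uv,.217)[:,:2]; r=least_squares(lambda p:np.hypot(*(Q-p[:2]).T)-p[2],[.53,.2,.045]); print(n,len(uv),"carousel",r.x,abs(r.fun).max())
    m=(P[...,2]>.06)&(P[...,2]<.095)&(hsv[...,2]<80)&(np.hypot(P[...,0]-.534,P[...,1]-.206)<.075)
    k,l,s,ce=cv2.connectedComponentsWithStats(m.astype(np.uint8)); i=1+np.argmax(s[1:,4])
    ys,xs=np.nonzero(l==i); h=cv2.convexHull(np.c_[xs,ys]).reshape(-1,2); Q=plane(c,h,.0765)[:,:2]
    Q=Q[np.hypot(*(Q-[.534,.206]).T)>.056]
    r=least_squares(lambda p:np.hypot(*(Q-p[:2]).T)-.062,[.53,.2]); print("deck",len(Q),r.x,abs(r.fun).max())
c=load("wrist4")
P=cloud(c);g=cv2.cvtColor(c["pixels"],cv2.COLOR_BGR2GRAY)
t=(P[...,2]>.105)&(P[...,2]<.13)&(abs(P[...,0]-.534)<.03)&(abs(P[...,1]-.207)<.03)&(g>120)
ys,xs=np.nonzero(t); Q=plane(c,np.c_[xs,ys],.1175)[:,:2];print("w4 tip",Q.mean(0),cv2.minAreaRect((Q*1000).astype(np.float32)))
E
python3 carpos.py
```

```text
[249.77777778 105.77777778] [249.06666667 105.6       ] 15 [0.48937008 0.20653623 0.22085441]
[262.88888889 115.11111111] [262.25   114.5625] 16 [0.51643234 0.16150943 0.22052508]
[282.         110.22222222] [281.69230769 110.        ] 13 [0.56627408 0.16968848 0.22169842]
[280.          98.88888889] [279.06666667  98.4       ] 15 [0.57171555 0.2271889  0.22062892]
side11 4 carousel [0.53500915 0.20579483 0.04530411] 3.881744245418095e-05
deck 17 [0.53404878 0.20852741] 0.005691886724443214
[317.11111111 188.66666667] [316.45 188.35] 20 [0.51825644 0.16028632 0.21594241]
[325.55555556 201.33333333] [325.09090909 200.81818182] 22 [0.56699087 0.17462536 0.21574413]
[347.11111111 202.        ] [346.75 201.55] 20 [0.57344576 0.22458714 0.21697913]
[351.11111111 189.77777778] [350.63157895 189.47368421] 19 [0.52476474 0.24508137 0.21672628]
scene11 4 carousel [0.53745518 0.20257089 0.04477207] 1.3725398724392934e-05
deck 18 [0.53298771 0.20623292] 0.00483870043349946
w4 tip [0.53139547 0.20566563] ((532.18896484375, 207.18080139160156), (25.728357315063477, 26.472259521484375), 11.395061492919922)
```

>>> carry_out(
  plan=[
    [[0.01, -0.005, 0.03, 0, 1], [0.01, -0.005, 0.06, 0, 1], [0.01, -0.005, 0.09, 0, 1], [0.01, -0.005, 0.12, 0, 1], [0.01, -0.005, 0.145, 0, 1], [0.01, -0.005, 0.165, 0, 1], [0.01, -0.005, 0.18, 0, 1], [0.01, -0.005, 0.18, 0, 1]],
  ],
)

```text
time: 13.27
eef_pos: [0.5304, 0.2054, 0.1298]
tool_rot: [[-0.215, 0.977, -0.002], [0.977, 0.215, -0.001], [-0.0, -0.002, -1.0]]
contact_force: [0.1, 0.4, -4.2]
finger_gap: 0.0253
```

>>> carry_out(
  plan=[
    [[0, 0, 0.01, 0, 1], [0, 0, 0.02, 0, 1], [0, 0, 0.02, 0, 1], [0, 0, 0.02, 0, 1]],
  ],
)

```text
time: 13.6
eef_pos: [0.5311, 0.2057, 0.1256]
tool_rot: [[-0.215, 0.977, 0.0], [0.977, 0.215, 0.0], [0.0, 0.0, -1.0]]
contact_force: [-0.6, 0.7, -3.5]
finger_gap: 0.0252
```

>>> carry_out(
  plan=[
    [[0, 0, 0.008, 0, 1], [0, 0, 0.016, 0, 1], [0, 0, 0.024, 0, 1], [0, 0, 0.032, 0, 1], [0, 0, 0.032, 0, 1], [0, 0, 0.032, 0, 1]],
  ],
)

```text
time: 14.1
eef_pos: [0.5314, 0.2058, 0.1165]
tool_rot: [[-0.215, 0.977, 0.001], [0.977, 0.215, 0.0], [0.0, 0.001, -1.0]]
contact_force: [-0.7, 1.0, 0.1]
finger_gap: 0.0253
```

Contact with the balls is starting: the carousel's weight is being taken up. I'll keep pressing slowly.

>>> carry_out(
  plan=[
    [[0, 0, 0.006, 0, 1], [0, 0, 0.012, 0, 1], [0, 0, 0.018, 0, 1], [0, 0, 0.024, 0, 1], [0, 0, 0.024, 0, 1], [0, 0, 0.024, 0, 1]],
  ],
  newtons=110,
)

```text
time: 14.6
eef_pos: [0.5324, 0.2061, 0.1124]
tool_rot: [[-0.215, 0.976, 0.005], [0.977, 0.215, 0.001], [0.0, 0.005, -1.0]]
contact_force: [-1.7, -0.8, 8.3]
finger_gap: 0.0247
```

>>> carry_out(
  plan=[
    [[0, 0, 0.006, 0, 1], [0, 0, 0.012, 0, 1], [0, 0, 0.018, 0, 1], [0, 0, 0.022, 0, 1], [0, 0, 0.022, 0, 1], [0, 0, 0.022, 0, 1]],
  ],
)

```text
time: 15.1
eef_pos: [0.5314, 0.2058, 0.1041]
tool_rot: [[-0.215, 0.977, 0.002], [0.977, 0.215, 0.0], [0.0, 0.002, -1.0]]
contact_force: [-2.9, -0.9, 6.1]
finger_gap: 0.025
```

>>> carry_out(
  plan=[
    [[0, 0, 0.004, 0, 1], [0, 0, 0.008, 0, 1], [0, 0, 0.01, 0, 1], [0, 0, 0.01, 0, 1]],
  ],
)

```text
time: 15.43
eef_pos: [0.5315, 0.2058, 0.104]
tool_rot: [[-0.216, 0.976, 0.003], [0.976, 0.216, 0.001], [0.0, 0.003, -1.0]]
contact_force: [-6.2, -1.7, 16.3]
finger_gap: 0.0245
```

>>> carry_out(
  plan=[
    [[0, 0, -0.008, 0, 1], [0, 0, -0.01, 0, 1], [0, 0, -0.01, 0, 0], [0, 0, -0.01, 0, -1], [0, 0, -0.01, 0, -1], [0, 0, -0.01, 0, -1], [0, 0, -0.01, 0, -1], [0, 0, -0.01, 0, -1]],
  ],
  newtons=40,
)

```text
time: 16.1
eef_pos: [0.5309, 0.2056, 0.1016]
tool_rot: [[-0.215, 0.977, -0.001], [0.977, 0.215, -0.0], [-0.0, -0.001, -1.0]]
contact_force: [0.5, -0.2, 0.4]
finger_gap: 0.0853
```

>>> carry_out(
  plan=[
    [[0, 0, -0.05, 0, -1], [0, 0, -0.12, 0, -1], [0, 0, -0.22, 0, -1], [-0.06, 0, -0.32, 0, -1], [-0.13, 0, -0.4, 0, -1], [-0.17, 0, -0.4, 0, -1], [-0.17, 0, -0.4, 0, -1], [-0.17, 0, -0.4, 0, -1]],
  ],
)

```text
time: 16.77
eef_pos: [0.5421, 0.1556, 0.2214]
tool_rot: [[-0.214, 0.977, -0.001], [0.977, 0.214, 0.001], [0.001, -0.001, -1.0]]
contact_force: [-0.6, 0.4, -0.1]
finger_gap: 0.0857
```

```bash
python3 - <<'E'
from h import *
w=snap("wrist","wrist12");s=snap("side","side12");b=snap("scene","scene12")
for n,c in (("wrist",w),("side",s),("scene",b)):
    P=cloud(c);hsv=cv2.cvtColor(c["pixels"],cv2.COLOR_BGR2HSV)
    r=np.hypot(P[...,0]-.532,P[...,1]-.206)
    o=(hsv[...,0]>3)&(hsv[...,0]<18)&(hsv[...,1]>150)&(hsv[...,2]>120)&(r<.04)
    d=(hsv[...,1]<40)&(hsv[...,2]>100)&(r<.05)&(r>.022)&(P[...,2]>.11)&(P[...,2]<.16)
    print(n,"knob top",np.nanmedian(P[o],0),"disc z",np.nanmedian(P[d][:,2]),"caps", len(P[d]))
    if d.sum()>20:
        A=np.c_[P[d][:,:2]-[.532,.206],np.ones(d.sum())]; print(" plane tilt",np.linalg.lstsq(A,P[d][:,2],rcond=None)[0])
    g=(hsv[...,0]>100)&(hsv[...,0]<130)&(hsv[...,1]>120)&(P[...,2]>.05)&(P[...,2]<.1)&(P[...,1]>.3)&(P[...,0]>.42)&(P[...,0]<.6)
    print(" grip",np.nanmedian(P[g],0))
    near=lambda x0,x1,y0,y1,z0,z1:(P[...,0]>x0)&(P[...,0]<x1)&(P[...,1]>y0)&(P[...,1]<y1)&(P[...,2]>z0)&(P[...,2]<z1)
    print(" cap",np.nanmedian(P[near(.4,.7,.0,.12,.145,.18)&(hsv[...,0]>100)&(hsv[...,1]>120)],0))
    if n!="wrist": print(" can",cv2.minEnclosingCircle(P[near(.5,.8,-.4,0,.15,.18)&(hsv[...,1]>150)][:,:2].astype(np.float32)))
E
```

```text
wrist knob top [0.5316323  0.20587378 0.17922937] disc z 0.13102161365894696 caps 5308
 plane tilt [-0.00014882  0.00096474  0.13178193]
 grip [0.47960146 0.33640402 0.07685573]
 cap [0.55353789 0.06288991 0.16558706]
side knob top [0.53239166 0.2037107  0.18136303] disc z 0.1333208529438481 caps 341
 plane tilt [-0.0023468  -0.00463126  0.13403303]
 grip [0.49132687 0.34424614 0.08157681]
 cap [0.55379353 0.0553136  0.16701503]
 can ((0.6524714827537537, -0.2665950059890747), 0.03406808152794838)
scene knob top [0.53288751 0.20707467 0.17639978] disc z 0.12967652921630157 caps 385
 plane tilt [0.02463516 0.01738912 0.12987792]
 grip [0.49887834 0.34601845 0.07910658]
 cap [0.5633609  0.05791303 0.16292129]
 can ((0.6559765338897705, -0.2638874351978302), 0.03594202548265457)
```

View pics/wrist12.png

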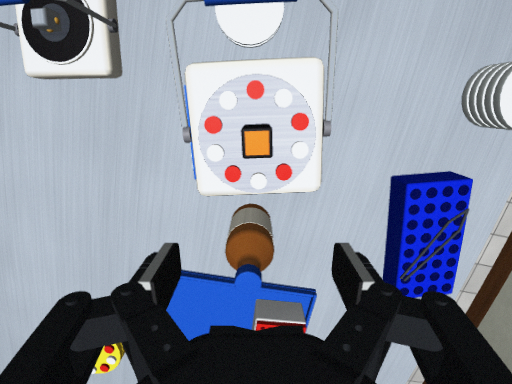

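View pics/scene12.png

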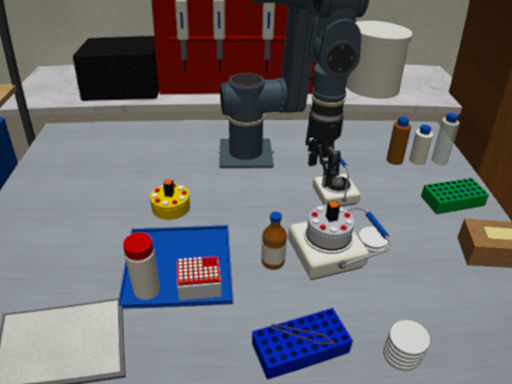

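View pics/side12.png

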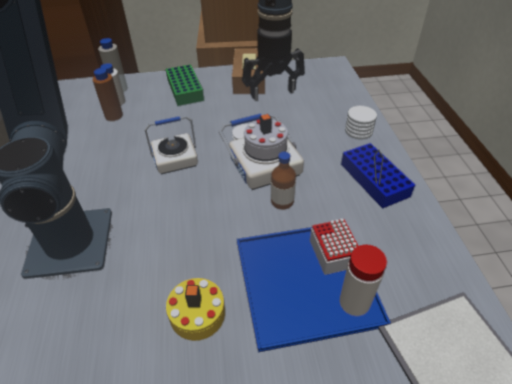

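The carousel is seated: knob top about 0.178-0.179, level, and the bail is folded. To be sure, I'll press the knob top gently with closed fingers.

>>> carry_out(
  plan=[
    [[0.08, 0, 0, 0, 1], [0.171, 0, 0, 0, 1], [0.171, 0, 0, 0, 1], [0.171, 0, 0, 0, 1], [0.171, 0, 0.1, 0, 1], [0.171, 0, 0.2, 0, 1], [0.171, 0, 0.25, 0, 1], [0.171, 0, 0.25, 0, 1]],
  ],
)

```text
time: 17.58
eef_pos: [0.5279, 0.2048, 0.1416]
tool_rot: [[-0.215, 0.977, -0.009], [0.977, 0.215, -0.003], [-0.001, -0.009, -1.0]]
contact_force: [-0.7, -0.6, -0.7]
finger_gap: -0.0002
```

>>> carry_out(
  plan=[
    [[0, 0, 0.01, 0, 1], [0, 0, 0.02, 0, 1], [0, 0, 0.03, 0, 1], [0, 0, 0.03, 0, 1], [0, 0, 0.03, 0, 1]],
  ],
)

```text
time: 18.0
eef_pos: [0.5322, 0.2061, 0.1398]
tool_rot: [[-0.215, 0.977, 0.003], [0.977, 0.215, 0.001], [-0.0, 0.003, -1.0]]
contact_force: [-0.6, -0.4, 2.8]
finger_gap: 0.0003
```

>>> carry_out(
  plan=[
    [[0, 0, 0.008, 0, 1], [0, 0, 0.016, 0, 1], [0, 0, 0.016, 0, 1], [0, 0, 0.016, 0, 1]],
  ],
)

```text
time: 18.33
eef_pos: [0.5327, 0.2063, 0.1397]
tool_rot: [[-0.215, 0.976, 0.007], [0.977, 0.215, 0.002], [-0.0, 0.008, -1.0]]
contact_force: [-5.4, -1.0, 16.7]
finger_gap: -0.0
```

>>> carry_out(
  plan=[
    [[0, 0, -0.03, 0, 1], [0, 0, -0.1, 0, 1], [0, 0, -0.2, 0, 1], [0, 0, -0.32, 0, 1], [0, 0, -0.44, 0, 1], [-0.1, 0, -0.5, 0, 1], [-0.2, 0, -0.5, 0, 1], [-0.2, 0, -0.5, 0, 1]],
  ],
)

```text
time: 19.0
eef_pos: [0.5464, 0.1434, 0.2858]
tool_rot: [[-0.211, 0.977, 0.006], [0.977, 0.211, -0.002], [-0.004, 0.005, -1.0]]
contact_force: [0.0, 0.4, 0.1]
finger_gap: -0.0002
```

```bash
python3 - <<'E'
from h import *
w=snap("wrist","wrist13");s=snap("side","side13")
for n,c in (("wrist",w),("side",s)):
    P=cloud(c);hsv=cv2.cvtColor(c["pixels"],cv2.COLOR_BGR2HSV)
    r=np.hypot(P[...,0]-.532,P[...,1]-.206)
    o=(hsv[...,0]>3)&(hsv[...,0]<18)&(hsv[...,1]>150)&(hsv[...,2]>120)&(r<.04)
    print(n,"knob top",np.nanmedian(P[o],0))
    g=(hsv[...,0]>100)&(hsv[...,0]<130)&(hsv[...,1]>120)&(P[...,2]>.05)&(P[...,2]<.1)&(P[...,1]>.3)&(P[...,0]>.42)&(P[...,0]<.6)
    print(" grip",np.nanmedian(P[g],0))
E
```

```text
wrist knob top [0.5320122  0.20565225 0.17909801]
 grip [0.4892834  0.34248825 0.07999895]
side knob top [0.53220664 0.2035267  0.18178935]
 grip [0.49146323 0.34298907 0.08155587]
```

View pics/side13.png

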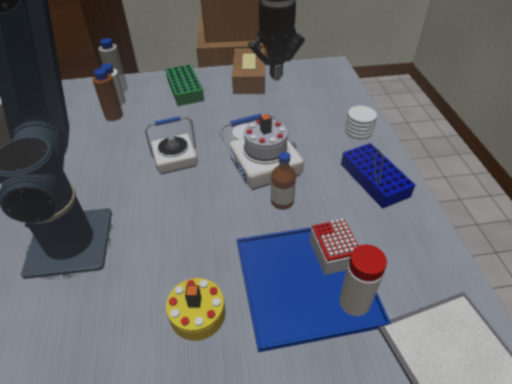

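The side view shows the carousel seated at (266,138), the bail folded at (245,120), and the bottle, dishes, canister and tip box where they started. I'm handing it in.

```bash
python3 -c "
from plant import robot
print(robot.sign_off())"
```

```text
the job is handed in; nothing more can be done
None
```

The bail is folded down on the mixer's +y side, over the dishes. The carousel is pressed home on the square drive, and I handed the job in at about 19 s with the gripper clear of everything.

**Checks at the end:**
- **Seating:** the carousel stepped down past the balls and then stopped hard. A second press of about 17 N on the knob top moved it no further. The knob top read 0.179 m from the wrist camera and 0.182 m from the side camera; that camera reads about 2 mm high at the bench. Home is 0.178 m, and the disc measured level.
- **Bail:** its grip reads 0.080–0.082 m at its top, which matches folded.
- **Bystanders:** the bottle and canister measured within about 1 mm of their starting positions from the fixed cameras. I checked the tip box and dishes only by eye; they look unmoved.

**What disagreed:**
- **First grasp:** it closed on nothing, because the real fingertips end roughly 38–47 mm short of the reported tool point. I re-grasped about 40 mm lower, and that held.
- **Fingertip offset:** the depth image put it at about 47 mm, while the final press suggested about 38 mm.

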